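Uncover the reader's port and start a sample reading

ROBOT

A 6-joint arm with a two-finger parallel gripper is mounted at the origin on a cart in front of the work surface, level with it; the furniture and walls round the work are solid. World frame = base frame: x ahead of the robot, y to its left, z up, the work surface at z = 0. Lengths are in mm, angles in rad, forces in N, time in s.
With the tool pointing down it reaches from about 350 to 775 mm from the base axis. Payload 7.3 kg.
Tool frame: the origin (TCP) lies on the centre line of the jaws, within the pads' length; the fingertips stand 22 mm ahead of it and the grasp point (between the pads) lies 3 mm ahead of it; z points along the fingers, y is the direction in which the jaws open and shut (so a half turn about z gives the same grasp; the last joint's range is limited). The gripper opens to 92 mm and grips with 3 to 60 N. Pads are 19 mm wide; open, the fingers measure 130 mm over their backs; the gripper's body (75 mm by 190 mm) begins 47 mm behind the grasp point.
Start: joints at [-1.329, 0.342, 1.524, -0, 1.275, -0.146], TCP at [198.553, -486.024, 248.741] pointing down, gripper open.
Joint ranges: [-2.53, 2.53], [-0.77, 2.02], [0.04, 2.7], [-1, 4.14], [0.28, 2.66], [-3.11, 3.11]. Speed limits (rad/s): [2.57, 2.57, 3.14, 3.14, 3.14, 3.14].

INTERFACE

Orientations are given as [roll, pitch, yaw] about the fixed x, y, z axes, in that order (R = Rz(yaw) Ry(pitch) Rx(roll)).
In Python, from plant import get_obs, capture, close_job gives the robot as it stands.
- The arm moves only by the tool carry_out, never from a script. Its arguments are lists of equal length, an entry for each row: "xyz": the shift along the tool's x, y, z scaled (see below), a list of three; "dr": the turn, a rotation vector about the tool's x, y, z scaled (see below), a list of three. A call has 1 to 8 rows; each row shifts and turns the commanded pose from where the row before left it, along the tool's axes as they then stand; what a row does not reach is not made up. The controller multiplies each number of a shift by 0.06 m and each number of a turn by 8 degrees. A row lasts 1/8 s, in which the tool goes at most 62.5 mm and 10.7 degrees, less where a joint would pass 70% of its speed; a pose out of reach is approached as far as the arm can. A call with a number of a shift or a turn outside -1 to 1 is refused whole. A call with a gripper value outside its range is refused whole. "gripper" is the gripper's target within -1 to 1 (fully open at 1, half-way at 0, shut at -1), set as the call begins (left out, the last holds). The fingers move at their own pace and stop on an object; the grip force is fixed at half the most. Time passes only in rows, so rows that do not move let the fingers close. It gives the time, the measured TCP pose, the force and the opening at its end, in the units of the state.
- get_obs(): the state, without advancing time (a new reading comes with each control period).
- capture(name): name is "scene" or "top" or "wrist"; returns a dict with "image" (384x512x3 uint8, blue, green, red), "fx", "fy", "cx", "cy" (pixels), "pose" (4x4, takes a point from camera to world coordinates). Camera axes: x right, y up, looking along -z (the intrinsics and any distortion apply to the point x, -y, -z); pixel columns grow to the right and rows downward; lengths in mm; the calibration is good to about 2 mm. A picture is of the moment at which its call begins. There is no depth.
- close_job(): hands the job in, once; it reports no verdict.
The state is a dict: "time": time; "joint_positions": joint angles; "dq": joint speeds; "tau": joint torques, N m; "tool_pos": TCP position; "tcp_rot": TCP orientation; "contact_force": force on the tool from outside, world axes, zero at the start; "moment": the same for the moment, N m; "grip_width": finger opening in mm.
Only numpy, scipy, OpenCV 4.12 (cv2) and the standard library are available. Lean on these libraries where they do the work, as an engineer would, in place of code of your own. Each camera call takes 0.05 s, during which the arm holds its last target.

TASK

Swing the reader's orange dust cover fully aside on its pin so that the port is clear, then stand the red-capped bottle that has a blue foot upright in the middle of the port with the pointer on that foot facing the red index arrow, and let go. Only then press the green start button all the way down and let it come up again. Leave the blue-capped bottle beside the reader where it stands.

Things in the scene. Friction and masses are not known exactly. Their poses are not given: they have to be found in the camera images.
- reader: White bench reader, fixed, 260 (x) x 300 (y) mm, flat deck 50 mm above the table. Origin: centre of its underside; its x points to its rear, where a grey console (34 mm deep, x 96 to 130 mm) rises 33 mm above the deck, y to its left, z up. It stands at a new place and yaw each time.
- port (a point): Centre of the round port window in the deck, flush with it (at reader x 20, y 60 mm, z 50). Green glass 50 mm across, in a flat light and black ring 84 mm across; no rim. Axes as the reader's.
- index_mark (a point): Middle of the flat red arrow head printed on the deck, 58 mm from the port's centre on the reader's -x side, its tip towards the port.
- cover_pin (a point): Axis of the cover's vertical pin, at the top of the cover plate, 7 mm above the deck (reader x 20, y -25 mm). The pin head sticks up 7 mm.
- dust_cover (a joint): Angle (rad) of the orange dust cover on its pin. 0: closed, the cover lies from the pin along the reader's +y, over the port. It grows anticlockwise seen from above, so the free end goes first to the reader's -x (front), up to the stop at 1.75, where the port is clear. Starts between 0 and 0.3. It stays where it is left; friction 0.08 N m (about 1 N at the fin).
- cover_fin (a point): Middle of the upright orange fin on the cover, 93 mm from the pin. The cover is a plate 5 mm thick (2 to 7 mm above the deck) ending in a disc of radius 42 mm centred 85 mm from the pin. The fin is 5 mm thick, 44 mm long along the line from the pin (71 to 115 mm from it), and reaches from the plate to 34 mm above the deck; this point is 20 mm above the deck. The point's y points away from the pin; its -x is the way the cover opens. Push the fin's flat +x face with a fingertip.
- start_button (a joint): Travel (m) of the green start button: 0 up, 0.006 fully down; a spring pushes it back, 4 N holds it down.
- start_button_top (a point): Centre of the button's top face, facing up, 32 mm in diameter, 22 mm above the deck when up; its black collar (48 mm across) is 12 mm high.
- bottle_mid (a point): Centre, half-way up (58 mm above its underside), of the red-capped white sample bottle in its blue index foot. 116 mm tall, body 52 mm in diameter up to 99 mm, then a red cap 39 mm in diameter; the foot is a disc 62 mm in diameter and 15 mm high. A pointer 12 mm wide, 13 mm high, with a white line, sticks out of the foot to 48 mm from the axis. Axes: z up, -x towards the pointer. 150 g. Grasp it across its body from above.
- bottle_foot (a point): Centre of the underside of the same bottle's blue foot; same axes as bottle_mid.
- pointer_tip (a point): Tip of the foot's pointer, 48 mm from the bottle's axis and 8 mm above its underside.
- red_bottle: The same red-capped bottle with its foot; origin at the centre of its underside, -x towards the pointer.
- blue_bottle: Blue-capped white bottle, 46 mm in diameter, 99 mm tall, loose, without a foot, standing beside the reader on the other side from the red-capped one; origin at the centre of its underside. Leave it. (Other bottles, one of them red-capped without a foot, stand far at the back behind the reader.)
Not all that is in view belongs to the job. There is more than one size of the red_bottle; the job needs the larger.

How it is judged:
By the outcome, as a careful person would: the job done as asked, in the order asked, and still so for the second after the job is handed in, with the robot touching nothing.
It also fails if it takes over 64 s, if anything falls off the work surface, if the arm or the gripper's body presses on something with over 40 N, if the wrist force passes 120 N, or if a joint passes its speed limit or range.

## Working session

There is one attempt and no reset: what is moved stays moved. The work goes in short steps, Python scripts to look and compute and a tool call to move; the robot and the scene stay as the last step left them, time stands still between calls to the robot, and variables do not carry over. Pictures are saved under pics/ and viewed, and the job is handed in when it is done.

Besides the shell and the picture viewer there is one more tool, called after ">>>" by a JSON object that holds its "name" and its "arguments", one argument or row to a line. carry_out: Moves the arm, as the interface text tells. Shifts and turns lie within -1 to 1; 1 stands for 0.06 m of shift or 8 degrees of turn. Its arguments: {"type":"object","properties":{"xyz":{"type":"array"},"dr":{"type":"array"},"gripper":{"type":"number"}},"required":["xyz","dr"]}

```bash
ls; mkdir -p pics
python3 - <<'E'
from plant import get_obs, capture
import cv2,numpy as np
print(get_obs())
for n in ["scene","top","wrist"]:
    c=capture(n); cv2.imwrite(f"pics/{n}0.png",c["image"]); print(n,{k:v for k,v in c.items() if k!="image"})
    np.save(f"pics/{n}0.npy",c,allow_pickle=True)
E
```

```text
pics
{'time': 0.0, 'joint_positions': array([-1.32898957e+00,  3.42689304e-01,  1.52500618e+00, -2.20075607e-06,
        1.27541728e+00, -1.45996931e-01]), 'dq': array([-0.00014409, -0.00048874, -0.00119607,  0.0002647 , -0.00059225,
       -0.00191008]), 'tau': array([ 2.30801488e-03, -4.31235623e+01, -2.44217205e+01,  7.20438897e-02,
        5.57907403e-02, -1.17971181e-04]), 'tool_pos': array([ 198.46260064, -485.63722138,  248.06607609]), 'tcp_rot': array([-3.14008841e+00, -2.19061637e-04,  3.87804169e-01]), 'contact_force': array([-0.16897473, -0.91736314,  0.24885794]), 'moment': array([-0.014578  , -0.02519791, -0.01658163]), 'grip_width': 92.14595397283175}
scene {'fx': 381.38020803929476, 'fy': 381.38020803929476, 'cx': 262.05806981943067, 'cy': 189.42226044502124, 'pose': array([[-6.95820531e-01,  4.66599672e-01, -5.46002321e-01,
         8.65223813e+00],
       [-7.17967379e-01, -4.31904866e-01,  5.45876387e-01,
         5.42841081e+02],
       [ 1.88846838e-02,  7.71843853e-01,  6.35531617e-01,
         7.09063363e+02],
       [ 0.00000000e+00,  0.00000000e+00,  0.0000000
[... 250 characters left out ...]
27253e-01, -2.72652938e-02,  1.39953662e-03,
        -9.82836533e+00],
       [-1.05181416e-03,  8.96861019e-02,  9.95969526e-01,
         1.68401197e+03],
       [ 0.00000000e+00,  0.00000000e+00,  0.00000000e+00,
         1.00000000e+00]])}
wrist {'fx': 271.8666752707272, 'fy': 271.8666752707272, 'cx': 259.52983173007505, 'cy': 192.9829576634928, 'pose': array([[ 3.78033846e-01,  8.88044156e-01,  2.61663883e-01,
         2.69501279e+02],
       [-9.25791371e-01,  3.62883982e-01,  1.05950705e-01,
        -4.57252205e+02],
       [-8.64727761e-04, -2.82299118e-01,  9.59326045e-01,
         3.82776796e+02],
       [ 0.00000000e+00,  0.00000000e+00,  0.00000000e+00,
         1.00000000e+00]])}
```

View pics/scene0.png

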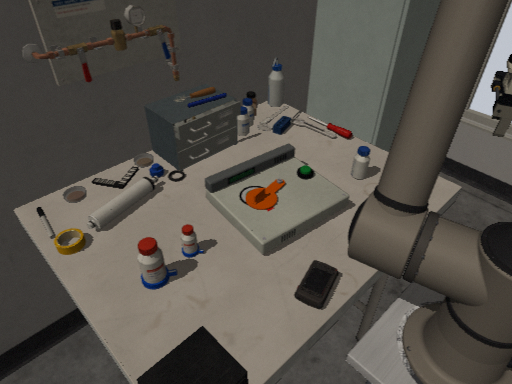

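View pics/top0.png

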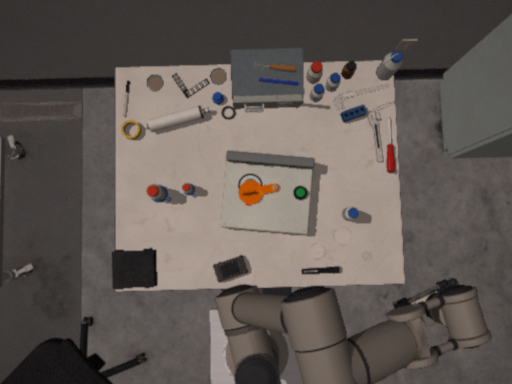

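View pics/wrist0.png

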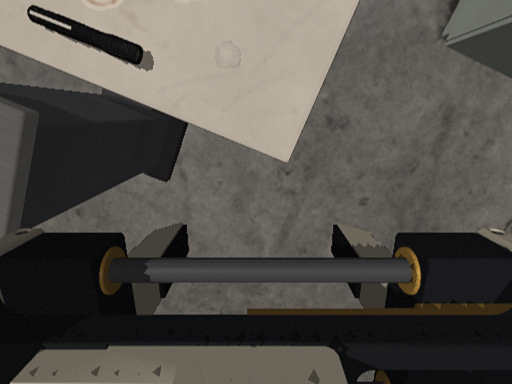

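```bash
cat > h.py <<'E'
import numpy as np,cv2
from plant import get_obs,capture
def load(n): return np.load(f"pics/{n}.npy",allow_pickle=True).item()
def snap(n,name):
    c=capture(n); cv2.imwrite(f"pics/{name}.png",c["image"]); np.save(f"pics/{name}.npy",c,allow_pickle=True); return c
def cast(c,u,v,z):
    d=np.array([(u-c["cx"])/c["fx"],-(v-c["cy"])/c["fy"],-1.]); P=c["pose"]
    d=P[:3,:3]@d; o=P[:3,3]; return (o+d*(z-o[2])/d[2])
def proj(c,p):
    P=c["pose"]; q=P[:3,:3].T@(np.array(p,float)-P[:3,3])
    return np.array([c["cx"]+c["fx"]*q[0]/-q[2], c["cy"]+c["fy"]*q[1]/q[2]])
def crop(c,x0,y0,x1,y1,s,name):
    im=cv2.resize(c["image"][y0:y1,x0:x1],None,fx=s,fy=s,interpolation=cv2.INTER_CUBIC); cv2.imwrite(f"pics/{name}.png",im)
E
python3 - <<'E'
from h import *
t=load("top0");s=load("scene0")
crop(t,130,140,330,290,4,"topc");crop(s,120,130,360,300,3.3,"scenec")
print(cast(t,158,193,60),cast(t,265,195,50))
E
```

```text
[552.94585506 321.62080573  60.        ] [537.03165773 -42.19599968  50.        ]
```

View pics/topc.png

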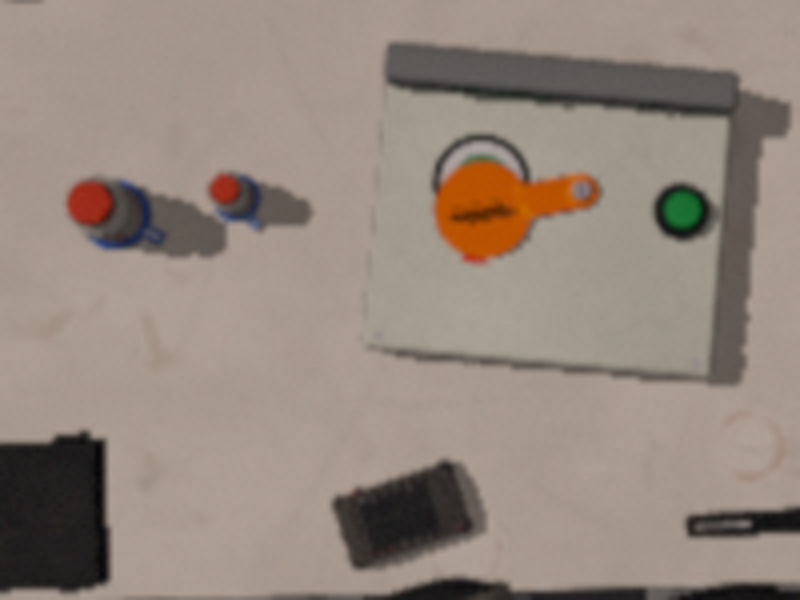

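View pics/scenec.png

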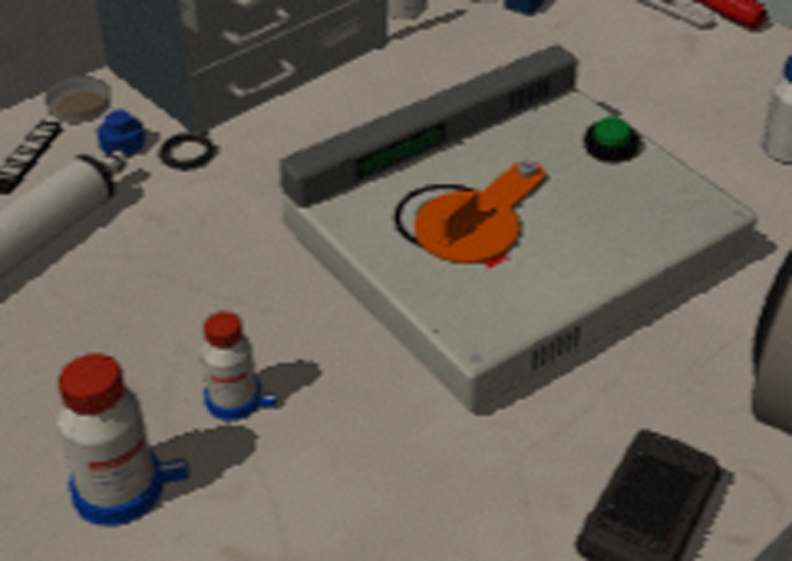

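Red-capped bottles with a blue foot: a large one at scene (153,263) / top (155,192), and a small one at scene (190,240) / top (189,188). The enlarged crops confirm that the left one is the larger, so that is the one meant. The port is partly covered: the cover is slightly open, with the fin at top (250,193).

Run:
```python
from h import *
from scipy.optimize import least_squares
t=load("top0");s=load("scene0")
def blobs(c,f,box):
    x0,y0,x1,y1=box; hsv=cv2.cvtColor(c["image"],cv2.COLOR_BGR2HSV); m=f(hsv); mm=np.zeros_like(m);mm[y0:y1,x0:x1]=m[y0:y1,x0:x1]
    n,_,st,ce=cv2.connectedComponentsWithStats(mm); return [(st[i,4],ce[i].round(2),st[i,:4]) for i in range(1,n) if st[i,4]>5]
red=lambda h: cv2.inRange(h,(0,160,90),(7,255,255))|cv2.inRange(h,(172,160,90),(180,255,255))
blue=lambda h: cv2.inRange(h,(100,130,40),(130,255,255))
org=lambda h: cv2.inRange(h,(7,180,100),(18,255,255))
grn=lambda h: cv2.inRange(h,(50,100,50),(80,255,255))
for nm,c,b in (("top",t,(130,140,330,260)),("scene",s,(120,130,380,300))):
    for k,f in (("red",red),("blue",blue),("org",org),("grn",grn)):
        for x in blobs(c,f,b): print(nm,k,x)
g=lambda u,v:(130+u/4,140+v/4)
gs=lambda u,v:(120+u/3.3,130+v/3.3)
FL=cast(t,*g(370,347),50);FR=cast(t,*g(710,378),50);BL=cast(t,*g(387,90),50);BR=cast(t,*g(730,115),50)
print(FL,FR,BL,BR)
print("pin",cast(t,*g(582,190),62),cast(s,*gs(528,168),62))
print("btn",cast(t,*g(683,211),72),cast(s,*gs(614,132),72))
d=FR-FL; print("yaw",np.degrees(np.arctan2(d[0],-d[1])), np.degrees(np.arctan2(*( (BL-FL)[[1,0]]))))
print("ptr tip",cast(t,*g(158,238),13),cast(s,*gs(187,470),10))
print("cap",cast(t,*g(91,203),116),cast(s,*gs(92,367),116))
```

```text
top red (np.int32(37), array([186., 187.]), array([183, 184,   7,   7], dtype=int32))
top red (np.int32(86), array([152.08, 190.37]), array([147, 186,  11,  10], dtype=int32))
top blue (np.int32(6), array([166. , 193.5]), array([166, 191,   1,   6], dtype=int32))
top org (np.int32(528), array([253.72, 191.3 ]), array([239, 180,  40,  25], dtype=int32))
top grn (np.int32(77), array([300.13, 191.81]), array([296, 187,  10,  10], dtype=int32))
scene red (np.int32(68), array([343.44, 132.04]), array([334, 130,  17,   7], dtype=int32))
scene red (np.int32(11), array([269.73, 208.73]), array([267, 207,   6,   4], dtype=int32))
scene red (np.int32(61), array([186.75, 228.  ]), array([182, 225,  11,   7], dtype=int32))
scene red (np.int32(177), array([146.44, 243.48]), array([138, 237,  18,  14], dtype=int32))
scene blue (np.int32(18), array([276.78, 131.06]), array([274, 130,   6,   4], dtype=int32))
scene blue (np.int32(94), array([363.31, 150.51]), array([358, 146,  12,  10], dtype=int32))
scene blue (np.int32(127), array([156.07, 170.13]), array([150, 164,  14,  13], dtype=int32))
scene 
[... 232 characters left out ...]
array([246, 180,  39,  30], dtype=int32))
scene grn (np.int32(70), array([304.83, 169.29]), array([300, 166,  11,   8], dtype=int32))
[432.65325696 105.39933354  50.        ] [ 398.52387879 -182.52603809   50.        ] [652.87328188  86.1462309   50.        ] [ 623.09275794 -208.00569305   50.        ]
pin [560.59194746 -78.38411121  62.        ] [557.48345403 -74.75176478  62.        ]
btn [ 539.42474896 -162.60576155   72.        ] [ 533.58078986 -154.98853389   72.        ]
yaw -6.7600406692040425 -4.996474786971291
ptr tip [533.62219018 291.22400649  13.        ] [528.14030804 290.88561132  10.        ]
cap [555.36509334 327.3721711  116.        ] [557.95857641 326.38268    116.        ]
```

>>> {"name": "carry_out", "arguments": {
  "xyz": [
    [0.35,-0.25,0],
    [0.712,-0.503,0],
    [0.712,-0.503,0],
    [0.712,-0.503,0],
    [0.712,-0.503,0],
    [0.712,-0.503,0],
    [0.712,-0.503,0],
    [0.712,-0.503,0]
  ],
  "dr": [
    [0,0,0],
    [0,0,0],
    [0,0,0],
    [0,0,0],
    [0,0,0],
    [0,0,0],
    [0,0,0],
    [0,0,0]
  ],
  "gripper": -1
}}

```text
time: 1.15
tool_pos: [409.9, -154.0, 248.7]
tcp_rot: [3.141, -0.0, 0.388]
contact_force: [0.1, -0.7, 0.2]
grip_width: 16.5
```

>>> {"name": "carry_out", "arguments": {
  "xyz": [
    [0.712,-0.503,0],
    [0.712,-0.503,0],
    [0.35,-0.25,0],
    [0,0,0],
    [0,0,0],
    [0,0,0]
  ],
  "dr": [
    [0,0,0],
    [0,0,0],
    [0,0,0.5],
    [0,0,1],
    [0,0,0],
    [0,0,0]
  ]
}}

```text
time: 1.9
tool_pos: [479.1, -45.7, 248.6]
tcp_rot: [-3.142, 0.0, 0.18]
contact_force: [0.4, -0.9, -0.8]
grip_width: 0.4
```

Run:
```python
from h import *
c=snap("wrist","w1"); o=get_obs(); print(o["time"],o["tool_pos"],o["tcp_rot"],o["contact_force"],o["joint_positions"])
crop(c,0,0,512,384,1.5,"w1b")
```

```text
1.95 [479.12800114 -45.84137875 248.68317205] [3.14156213e+00 1.39510059e-04 1.79791870e-01] [-0.56431537  0.39911015  0.3625494 ] [-2.54738207e-01  2.62217870e-01  1.63867993e+00 -9.13487096e-05
  1.24080855e+00  1.13629585e+00]
```

View pics/w1b.png

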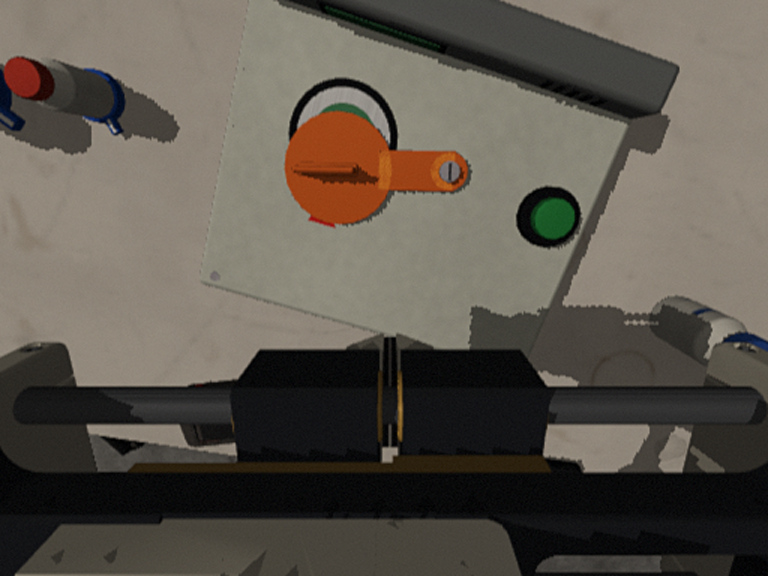

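Run:
```python
from h import *
c=load("w1"); k=lambda u,v,z: cast(c,(u+.5)/1.5-.5,(v+.5)/1.5-.5,z)
pin=k(450,171.5,64); btn=k(554,218,72); disc=k(339.5,168,57); FL=k(203,283,50); BLs=k(250,0,50); FRs=k(385,335,50); f1=k(293,168,84);f2=k(358,167,84)
ring=k(343.5,131.5,50) # black ring: x 290..397, top 78 -> centre guess top+53.5
BR=k(628,120,50)
print("pin",pin,"btn",btn,"disc",disc,"\nFL",FL,"FRs",FRs,"BR",BR,"fin",f1,f2,"ring",ring)
d=BLs-FL; print("yaw left edge",np.degrees(np.arctan2(d[1],d[0])))
d=FRs-FL; print("yaw front",np.degrees(np.arctan2(d[0],-d[1])))
b=btn-pin; print(np.linalg.norm(b), disc-pin, np.linalg.norm((disc-pin)[:2]), np.degrees(np.arctan2((disc-pin)[1],(disc-pin)[0])), np.degrees(np.arctan2((f1-f2)[1],(f1-f2)[0])))
```

```text
pin [561.36594239 -77.41261904  64.        ] btn [ 542.32270793 -161.147621     72.        ] disc [548.83697939   5.49707555  57.        ] 
FL [435.49854396 106.55124456  50.        ] FRs [416.38030905 -53.58066149  50.        ] BR [ 622.55076172 -204.02862944   50.        ] fin [543.44779079  34.52815504  84.        ] [552.30936057 -10.31967835  84.        ] ring [575.73115954   7.18340944  50.        ]
yaw left edge -5.803508534255748
yaw front -6.8083472110313465
86.24497279437469 [-12.528963    82.90969459  -7.        ] 83.85101293882039 98.59327796466143 101.17720540903146
```

>>> {"name": "carry_out", "arguments": {
  "xyz": [
    [0.646,-0.261,0],
    [0.646,-0.261,0],
    [0.646,-0.261,0],
    [0,0,0.5],
    [0,0,0.8],
    [0,0,0.8],
    [0,0,0.58],
    [0,0,0]
  ],
  "dr": [
    [0,0,0],
    [0,0,0],
    [0,0,0],
    [0,0,0],
    [0,0,0],
    [0,0,0],
    [0,0,0],
    [0,0,0]
  ]
}}

```text
time: 2.95
tool_pos: [583.6, 21.0, 85.4]
tcp_rot: [-3.14, 0.006, 0.179]
contact_force: [-0.2, -0.2, 0.8]
grip_width: 0.2
```

Run:
```python
from h import *
o=get_obs(); print(o["tool_pos"],o["tcp_rot"],o["contact_force"])
p=o["tool_pos"][:2]; yaw=o["tcp_rot"][2]
pin=np.array([561.3,-77.4]); th=np.radians(99.5)
def fr(y): return np.array([[np.cos(y),np.sin(y)],[np.sin(y),-np.cos(y)]]) # rows: tool x, tool y
def pos(a,off=12,r=93): 
    er=np.array([np.cos(a),np.sin(a)]); et=np.array([-er[1],er[0]]); return pin+r*er-off*et
q=pos(th); print("approach",fr(yaw)@(q-p)/60)
# constant arc step 8deg
y=th-np.pi/2
print("arc step",fr(y)@(pos(th+np.radians(8))-pos(th))/60, "target final angle", -6.2+90+100.27)
s=snap("scene","s2"); crop(s,180,100,400,260,3.5,"s2b")
```

```text
[583.55994374  20.98085048  85.42467763] [-3.1400647   0.00589824  0.17867267] [-0.19118402 -0.22888767  0.76543017]
approach [-4.36576994e-01  3.44109785e-04]
arc step [-0.21766469 -0.01275013] target final angle 184.07
```

View pics/s2b.png

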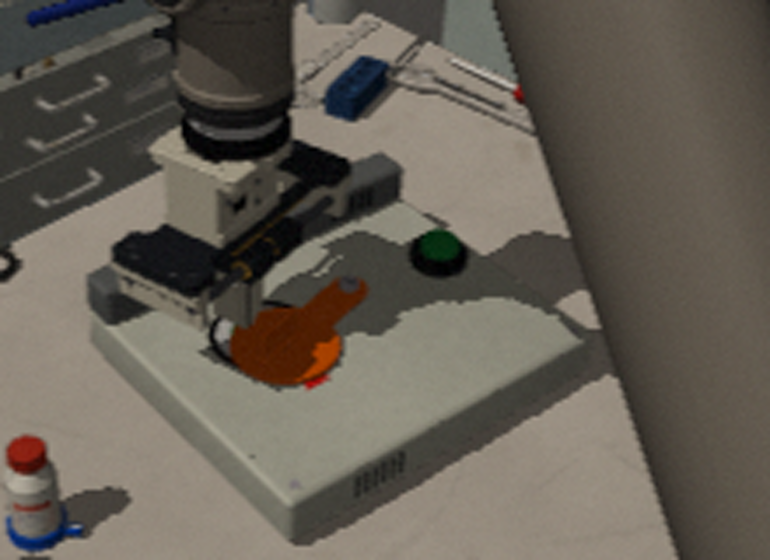

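>>> {"name": "carry_out", "arguments": {
  "xyz": [
    [-0.22,0,0],
    [-0.22,0,0],
    [-0.218,-0.013,0],
    [-0.218,-0.013,0],
    [-0.218,-0.013,0],
    [-0.218,-0.013,0],
    [-0.218,-0.013,0],
    [-0.218,-0.013,0]
  ],
  "dr": [
    [0,0,0],
    [0,0,0],
    [0,0,-1],
    [0,0,-1],
    [0,0,-1],
    [0,0,-1],
    [0,0,-1],
    [0,0,-1]
  ]
}}

```text
time: 4.0
tool_pos: [492.5, -18.2, 90.4]
tcp_rot: [3.137, -0.002, 1.021]
contact_force: [1.5, 1.1, 0.7]
grip_width: 0.6
```

Run:
```python
from h import *
o=get_obs(); print(o["tool_pos"],o["tcp_rot"],o["contact_force"])
p=o["tool_pos"][:2]-np.array([561.3,-77.4]);print(np.hypot(*p),np.degrees(np.arctan2(p[1],p[0])))
s=snap("scene","s3"); crop(s,180,100,400,260,3.5,"s3b")
```

```text
[492.49277153 -18.17765704  90.38632198] [ 3.13723512e+00 -1.97343624e-03  1.02125318e+00] [1.53534846 1.13922921 0.69295985]
90.78392256140579 139.28144006590836
```

View pics/s3b.png

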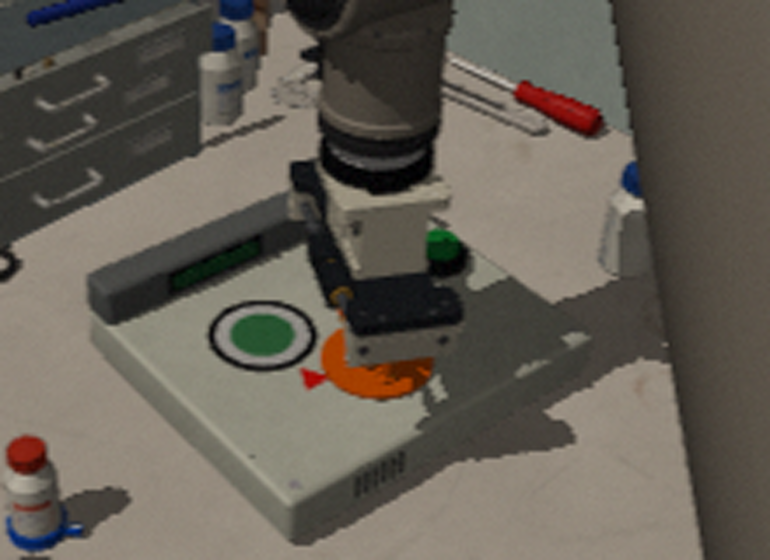

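>>> {"name": "carry_out", "arguments": {
  "xyz": [
    [-0.218,-0.013,0],
    [-0.218,-0.013,0],
    [-0.218,-0.013,0],
    [-0.218,-0.013,0],
    [-0.06,0,0],
    [-0.06,0,0],
    [0,0,0]
  ],
  "dr": [
    [0,0,-1],
    [0,0,-1],
    [0,0,-1],
    [0,0,-1],
    [0,0,-0.25],
    [0,0,-0.25],
    [0,0,0]
  ]
}}

```text
time: 4.92
tool_pos: [471.5, -69.7, 89.8]
tcp_rot: [3.14, -0.004, 1.641]
contact_force: [-0.7, 18.3, 6.1]
grip_width: 0.4
```

Run:
```python
from h import *
o=get_obs(); print(o["tool_pos"],o["tcp_rot"],o["contact_force"])
p=o["tool_pos"][:2]-np.array([561.3,-77.4]);print(np.hypot(*p),np.degrees(np.arctan2(p[1],p[0])))
s=snap("scene","s4"); crop(s,180,100,400,260,3.5,"s4b")
```

```text
[471.54641258 -69.73262629  89.82592539] [ 3.13955838 -0.00445338  1.64114098] [-0.67044874 18.33229514  6.12021331]
90.0804921997906 175.11725195662865
```

View pics/s4b.png

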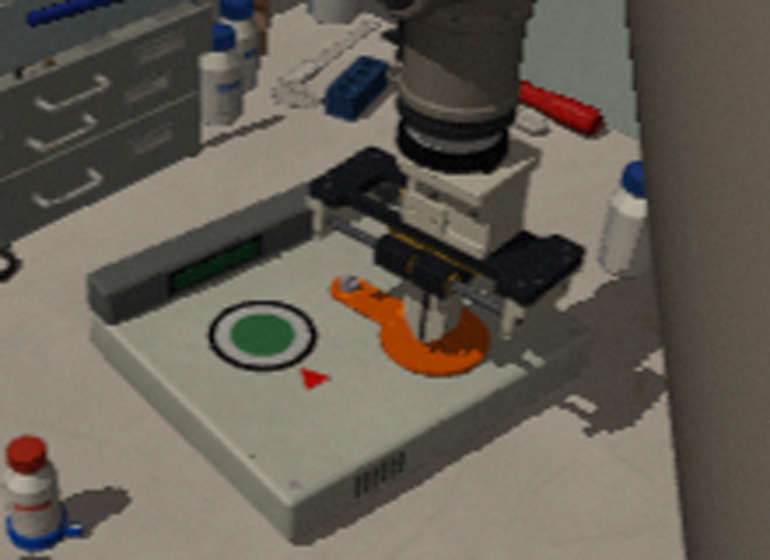

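>>> {"name": "carry_out", "arguments": {
  "xyz": [
    [0.4,0,0],
    [0.3,0,0],
    [0,0,-0.5],
    [0,0,-0.8],
    [0,0,-0.8],
    [0,0.6,-0.6],
    [0,0,0],
    [0,0,0]
  ],
  "dr": [
    [0,0,0],
    [0,0,0],
    [0,0,0],
    [0,0,0],
    [0,0,0],
    [0,0,0],
    [0,0,0],
    [0,0,0]
  ],
  "gripper": 1
}}

```text
time: 5.98
tool_pos: [503.1, -27.8, 249.5]
tcp_rot: [-3.141, -0.0, 1.644]
contact_force: [-0.6, -1.4, -0.9]
grip_width: 75.9
```

Run:
```python
from h import *
o=get_obs(); print(o["time"],o["tool_pos"],o["tcp_rot"],o["contact_force"])
c=snap("wrist","w2"); crop(c,0,0,512,384,1.5,"w2b")
```

```text
5.975 [503.08062946 -27.77478209 249.5490354 ] [-3.14054800e+00 -4.94101297e-05  1.64427923e+00] [-0.6255677  -1.37392964 -0.91840953]
```

View pics/w2b.png

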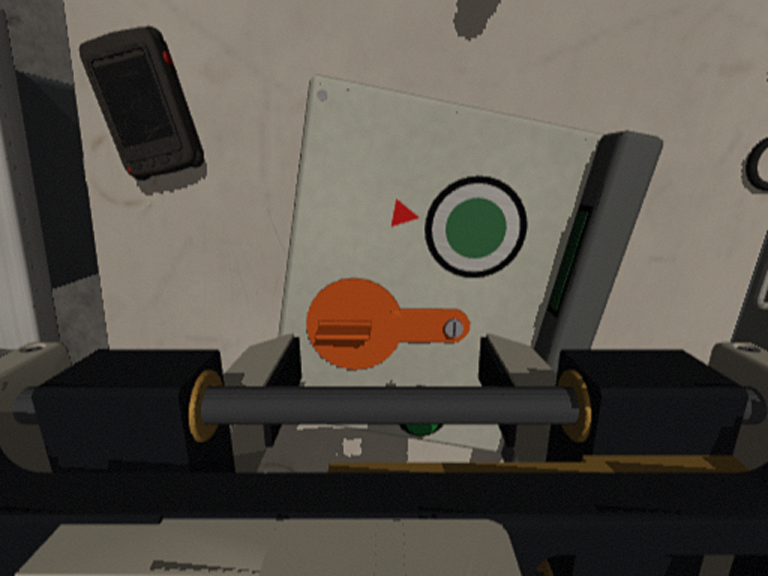

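Run:
```python
from h import *
c=load("w2"); hsv=cv2.cvtColor(c["image"],cv2.COLOR_BGR2HSV)
k=lambda u,v,z: cast(c,(u+.5)/1.5-.5,(v+.5)/1.5-.5,z)
m=cv2.inRange(hsv,(50,80,50),(85,255,255)); 
cn=max([x for x in cv2.findContours(m,cv2.RETR_EXTERNAL,cv2.CHAIN_APPROX_NONE)[0] if cv2.boundingRect(x)[1]<200 and cv2.boundingRect(x)[2]<60],key=cv2.contourArea)
e=cv2.fitEllipse(cn); print(e); port=cast(c,*e[0],50)
r=cv2.inRange(hsv,(0,160,90),(6,255,255))|cv2.inRange(hsv,(172,160,90),(180,255,255)); r[:, :240]=0; r[160:]=0
M=cv2.moments(r,True); idx=cast(c,M["m10"]/M["m00"],M["m01"]/M["m00"],50)
mx=r.nonzero(); print("red px",len(mx[0]))
# black ring fit: dark px around
pin=k(452,328,64); disc=k(353,324,57); FL=k(314,76,50); BL=k(600,134,50); F2=k(281,340,50)
print("port",port,"idx",idx,"pin",pin,"disc",disc,FL,BL,F2)
a=lambda d:np.degrees(np.arctan2(d[1],d[0]))
print("yaw idx",a(port-idx),np.hypot(*(port-idx)[:2]),"pin-port",a(port-pin)-90,np.hypot(*(port-pin)[:2]),"left",a(BL-FL),"front",a(FL-F2)-90,"cover",a(disc-pin),"fin",)
```

```text
((316.8110046386719, 151.7098846435547), (37.35566329956055, 39.96888732910156), 50.59612274169922)
red px 160
port [571.08182388   7.57894443  50.        ] idx [509.97726705  14.3085587   50.        ] pin [559.49030721 -75.73662007  64.        ] disc [475.72383818 -81.03943715  57.        ] [437.03911997 110.14485295  50.        ] [656.85976044  85.94654818  50.        ] [ 412.28922506 -103.66187052   50.        ]
yaw idx -6.284814745566752 61.47401544074633 pin-port -7.920595499206968 84.11805125697508 left -6.281942857561929 front -6.603070903434386 cover -176.3777374115968 fin
```

>>> {"name": "carry_out", "arguments": {
  "xyz": [
    [0.4,0.09,0],
    [0.8,0.18,0],
    [0.8,0.18,0],
    [0.8,0.18,0],
    [0.8,0.18,0],
    [0.4,0.09,0],
    [0,0,0],
    [0,0,0]
  ],
  "dr": [
    [0,0,0],
    [0,0,0],
    [0,0,0],
    [0,0,0],
    [0,0,0],
    [0,0,0],
    [0,0,0],
    [0,0,0]
  ]
}}

```text
time: 7.02
tool_pos: [539.4, 214.3, 249.1]
tcp_rot: [-3.14, 0.001, 1.644]
contact_force: [0.3, -0.1, -0.7]
grip_width: 92.0
```

Run:
```python
from h import *
o=get_obs(); print(o["time"],o["tool_pos"],o["tcp_rot"],o["contact_force"],o["grip_width"])
c=snap("wrist","w3"); crop(c,0,0,512,384,1.5,"w3b")
```

```text
7.025 [539.3634478  214.32345751 249.11926984] [-3.13967656e+00  8.90540424e-04  1.64399190e+00] [ 0.32618437 -0.12793732 -0.65391107] 92.03729168314565
```

View pics/w3b.png

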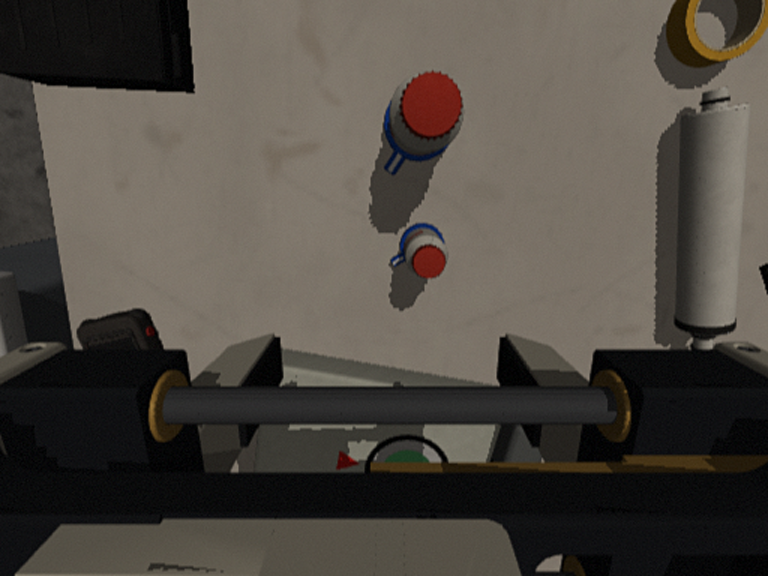

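Run:
```python
from h import *
c=load("w3"); hsv=cv2.cvtColor(c["image"],cv2.COLOR_BGR2HSV)
crop(c,235,30,325,130,6,"w3c")
r=cv2.inRange(hsv,(0,140,60),(8,255,255))|cv2.inRange(hsv,(172,140,60),(180,255,255))
for x in cv2.findContours(r,cv2.RETR_EXTERNAL,cv2.CHAIN_APPROX_NONE)[0]:
    if cv2.contourArea(x)>200: 
        e=cv2.fitEllipse(x); print(e, cast(c,*e[0],116), cast(c,*e[0],80))
```

```text
((285.7385559082031, 174.17413330078125), (20.05632972717285, 21.237388610839844), 37.647438049316406) [564.55328134 232.916015   116.        ] [568.61008382 225.19411312  80.        ]
((287.4873046875, 69.01529693603516), (38.65116500854492, 41.85533142089844), 8.985025405883789) [556.38056418 329.79093573 116.        ] [559.33824927 335.09737039  80.        ]
```

View pics/w3c.png

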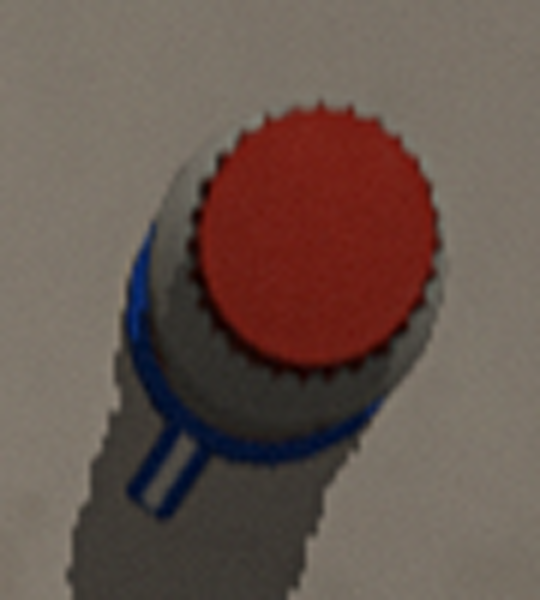

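Run:
```python
from h import *
c=load("w3"); g=lambda u,v,z: cast(c,235+(u+.5)/6-.5,30+(v+.5)/6-.5,z)
tip=g(148,502,13); 
a=lambda d:np.degrees(np.arctan2(d[1],d[0]))
print(tip)
for b in ([556.5,329,0],[557,327.5,0]):
    d=tip-b; print(a(d),np.hypot(*d[:2]))
# edges of pointer at top
print("line",a(g(148,502,13)-g(190,436,13)), a(g(130,488,13)-g(168,430,13)), a(g(167,519,13)-g(210,450,13)))
c=load("scene0"); crop(c,130,230,190,295,10,"s0p")
o=get_obs(); p=o["tool_pos"]; y=o["tcp_rot"][2]; d=np.array([556.5,328.7])-p[:2]
print("to bottle",(np.array([[np.cos(y),np.sin(y)],[np.sin(y),-np.cos(y)]])@d)/60)
```

```text
[533.43236282 289.35928867  13.        ]
-120.19588877088641 45.86394966998665
-121.71245344666521 44.834667195463844
line -119.37518341751164 -120.33297886928966 -118.61678255739766
to bottle [1.88460067 0.41938301]
```

View pics/s0p.png

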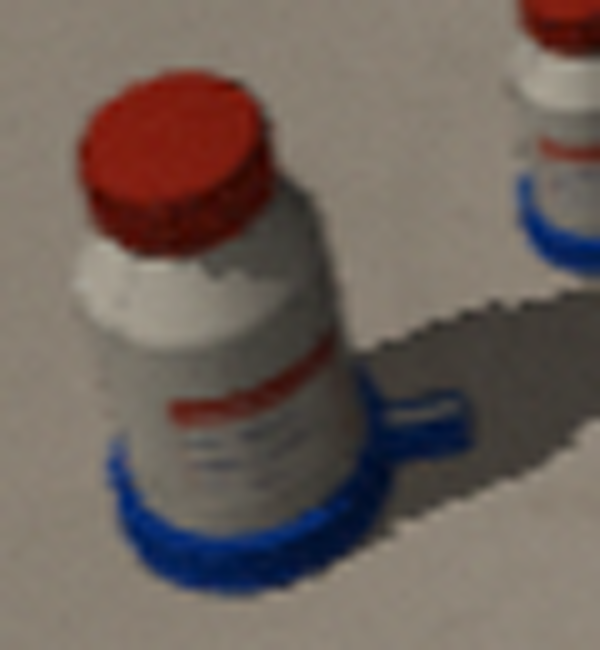

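>>> {"name": "carry_out", "arguments": {
  "xyz": [
    [0.63,0.14,0],
    [0.63,0.14,0],
    [0.625,0.14,0],
    [0,0,0.2],
    [0,0,0.5],
    [0,0,0.5],
    [0,0,0],
    [0,0,0]
  ],
  "dr": [
    [0,0,0],
    [0,0,0],
    [0,0,0],
    [0,0,0],
    [0,0,0],
    [0,0,0],
    [0,0,0],
    [0,0,0]
  ]
}}

```text
time: 8.07
tool_pos: [557.5, 329.0, 179.1]
tcp_rot: [3.14, -0.0, 1.643]
contact_force: [-0.6, -0.2, 0.2]
grip_width: 92.0
```

Run:
```python
from h import *
o=get_obs(); print(o["time"],o["tool_pos"],o["tcp_rot"],o["contact_force"],o["grip_width"])
c=snap("wrist","w4"); crop(c,0,0,512,384,1.5,"w4b")
c=snap("scene","s5"); crop(c,80,180,260,320,4,"s5b")
```

```text
8.075 [557.50665415 329.00360548 179.08837684] [ 3.14022009e+00 -1.74976026e-04  1.64319853e+00] [-0.58861074 -0.2444978   0.20051374] 91.95633639189394
```

View pics/w4b.png

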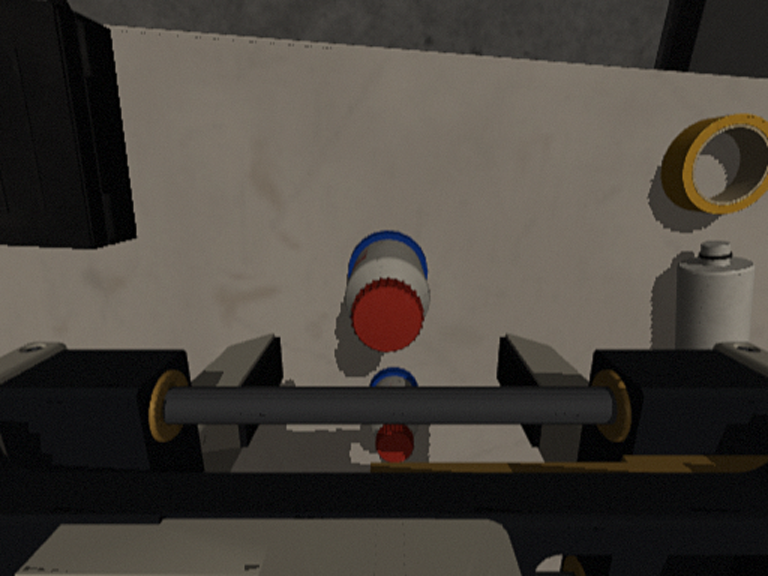

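View pics/s5b.png

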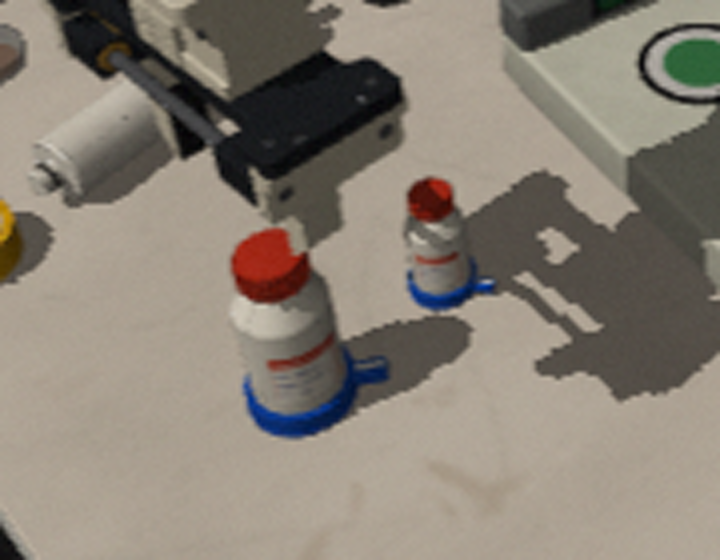

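Run:
```python
from h import *
c=load("w4"); print(cast(c,388/1.5,315/1.5,116), cast(c,388/1.5,236/1.5,0))
```

```text
[556.94881295 333.02259979 116.        ] [555.15037012 355.51049449   0.        ]
```

>>> {"name": "carry_out", "arguments": {
  "xyz": [
    [0,0,0.4],
    [0,0,0.5],
    [0,0,0.5],
    [0,0,0.32],
    [0,0,0]
  ],
  "dr": [
    [0,0,0],
    [0,0,0],
    [0,0,0],
    [0,0,0],
    [0,0,0]
  ]
}}

```text
time: 8.8
tool_pos: [556.5, 329.6, 74.2]
tcp_rot: [-3.14, 0.001, 1.644]
contact_force: [-0.0, 0.6, 0.3]
grip_width: 92.2
```

Run:
```python
from h import *
o=get_obs(); print(o["time"],o["tool_pos"],o["tcp_rot"],o["contact_force"],o["grip_width"])
c=snap("wrist","w5"); crop(c,0,0,512,384,1.5,"w5b")
c=snap("scene","s6"); crop(c,80,180,260,320,4,"s6b")
```

```text
8.8 [556.48068063 329.62516481  74.20836123] [-3.14015198e+00  6.67410928e-04  1.64443676e+00] [-0.04873212  0.62663824  0.2769934 ] 92.19192066235016
```

View pics/w5b.png

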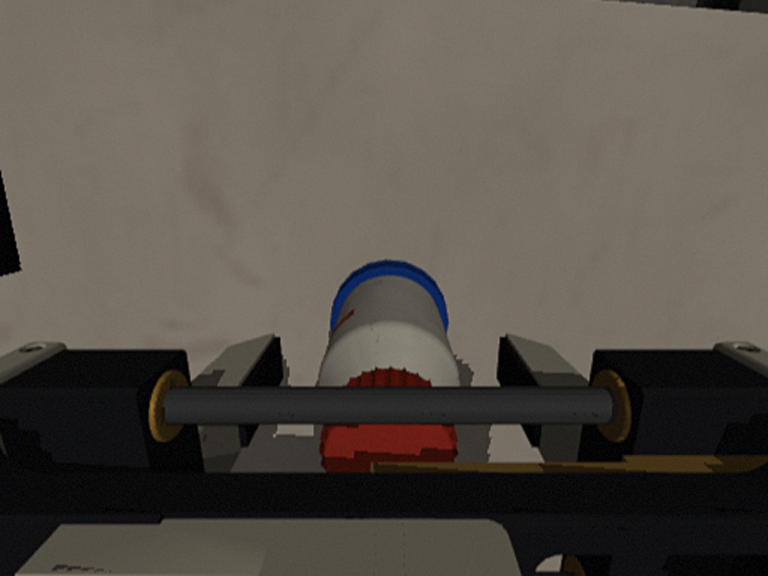

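View pics/s6b.png

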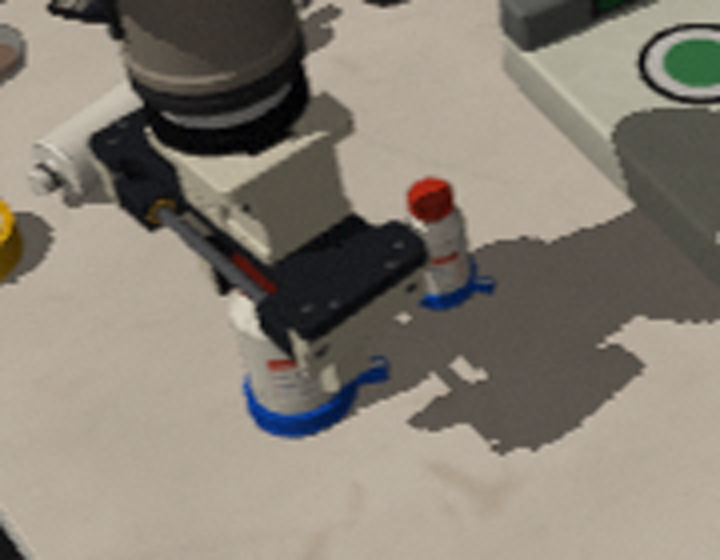

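Run:
```python
from h import *
c=load("w5"); print(c["pose"][:3,3],cast(c,388/1.5,261/1.5,0),cast(c,388/1.5,274/1.5,15),cast(c,331/1.5,310/1.5,8),cast(c,447/1.5,310/1.5,8))
```

```text
[551.40743613 405.58658024 208.79701816] [553.84076853 359.43849503   0.        ] [554.13803606 356.26178587  15.        ] [526.00547005 332.98520276   8.        ] [586.30182372 337.4533349    8.        ]
```

>>> {"name": "carry_out", "arguments": {
  "xyz": [
    [0,0,0],
    [0,0,0],
    [0,0,0],
    [0,0,0],
    [0,0,0],
    [0,0,0]
  ],
  "dr": [
    [0,0,0],
    [0,0,0],
    [0,0,0],
    [0,0,0],
    [0,0,0],
    [0,0,0]
  ],
  "gripper": -1
}}

```text
time: 9.65
tool_pos: [556.7, 329.9, 74.7]
tcp_rot: [-3.141, 0.0, 1.644]
contact_force: [-0.8, -0.6, 2.0]
grip_width: 51.6
```

Run:
```python
from h import *
o=get_obs(); print(o["time"],o["tool_pos"],o["tcp_rot"],o["contact_force"],o["grip_width"],o["joint_positions"])
```

```text
9.65 [556.7373216  329.89082263  74.69252626] [-3.14142510e+00  1.58790845e-04  1.64446558e+00] [-0.75644021 -0.55466854  2.04572147] 51.6015529232725 [ 4.16626624e-01  7.28509139e-01  1.36512163e+00 -1.07558070e-04
  1.04817308e+00  3.43011083e-01]
```

>>> {"name": "carry_out", "arguments": {
  "xyz": [
    [0,0,-0.2],
    [0,0,-0.5],
    [0,0,-0.6],
    [0,0,-0.6],
    [0,0,-0.3],
    [0,0,0],
    [-0.4,-0.01,0],
    [-0.6,-0.02,0]
  ],
  "dr": [
    [0,0,0],
    [0,0,0],
    [0,0,0],
    [0,0,0],
    [0,0,0],
    [0,0,0],
    [0,0,0],
    [0,0,0]
  ]
}}

```text
time: 10.65
tool_pos: [558.7, 268.7, 205.1]
tcp_rot: [-3.139, 0.001, 1.646]
contact_force: [1.3, -0.4, -1.7]
grip_width: 51.4
```

>>> {"name": "carry_out", "arguments": {
  "xyz": [
    [-0.7,-0.02,0],
    [-0.7,-0.02,0],
    [-0.7,-0.02,0],
    [-0.7,-0.02,0],
    [-0.7,-0.02,0],
    [-0.5,-0.02,0],
    [-0.37,-0.01,0],
    [0,0,0]
  ],
  "dr": [
    [0,0,0],
    [0,0,0],
    [0,0,0],
    [0,0,0],
    [0,0,0],
    [0,0,0],
    [0,0,0],
    [0,0,0]
  ]
}}

```text
time: 11.65
tool_pos: [570.0, 5.5, 205.6]
tcp_rot: [-3.139, 0.0, 1.641]
contact_force: [-0.3, 0.6, -1.8]
grip_width: 51.4
```

>>> {"name": "carry_out", "arguments": {
  "xyz": [
    [0,0,0],
    [0,0,0],
    [0,0,0],
    [0,0,0],
    [0,0,0],
    [0,0,0],
    [0,0,0],
    [0,0,0]
  ],
  "dr": [
    [0,0,0.5],
    [0,0,1],
    [0,0,1],
    [0,0,1],
    [0,0,1],
    [0,0,1],
    [0,0,1],
    [0,0,1]
  ]
}}

```text
time: 12.65
tool_pos: [570.2, 8.5, 205.9]
tcp_rot: [-3.14, 0.001, 0.593]
contact_force: [-0.0, -0.6, -1.5]
grip_width: 51.3
```

>>> {"name": "carry_out", "arguments": {
  "xyz": [
    [0,0,0],
    [0,0,0],
    [0,0,0]
  ],
  "dr": [
    [0,0,0.79],
    [0,0,0],
    [0,0,0]
  ]
}}

```text
time: 13.02
tool_pos: [570.6, 8.2, 206.4]
tcp_rot: [-3.141, 0.001, 0.489]
contact_force: [-0.0, -0.3, -2.0]
grip_width: 51.9
```

Run:
```python
from h import *
o=get_obs(); print(o["time"],o["tool_pos"],o["tcp_rot"],o["contact_force"],o["grip_width"])
c=snap("wrist","w6"); crop(c,0,0,512,384,1.5,"w6b")
c=snap("scene","s7"); crop(c,180,80,380,240,4,"s7b")
c=snap("top","t7"); crop(c,200,130,340,240,5.5,"t7b")
```

```text
13.025 [570.61714198   8.17307206 206.36039716] [-3.14117234e+00  6.32420633e-04  4.89403172e-01] [-0.04758055 -0.30611285 -1.95439854] 51.942072883926116
```

View pics/w6b.png

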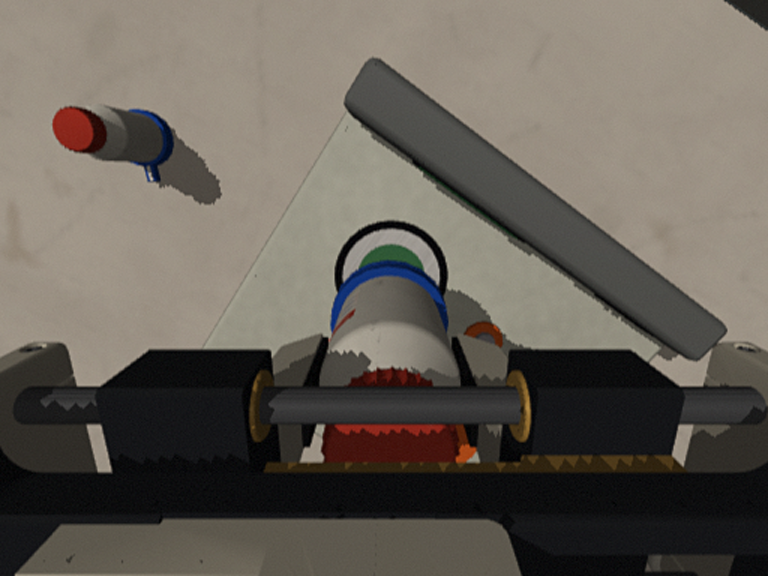

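View pics/s7b.png

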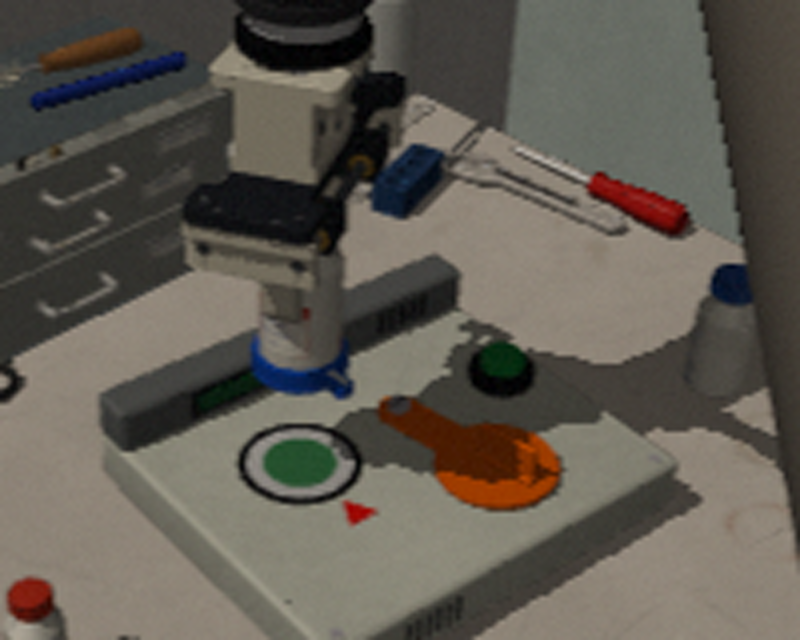

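>>> {"name": "carry_out", "arguments": {
  "xyz": [
    [0,0,0.2],
    [0,0,0.4],
    [0,0,0.4],
    [0,0,0.2],
    [0,0,0],
    [0,0,0]
  ],
  "dr": [
    [0,0,0],
    [0,0,0],
    [0,0,0],
    [0,0,0],
    [0,0,0],
    [0,0,0]
  ]
}}

```text
time: 13.92
tool_pos: [571.5, 7.8, 135.5]
tcp_rot: [3.141, -0.001, 0.487]
contact_force: [0.2, 0.2, -0.8]
grip_width: 51.8
```

Run:
```python
from h import *
o=get_obs(); print(o["time"],o["tool_pos"],o["tcp_rot"],o["contact_force"],o["grip_width"])
c=snap("wrist","w7"); crop(c,180,140,340,260,5,"w7b")
c=snap("scene","s8"); crop(c,210,140,340,240,6,"s8b")
```

```text
13.925 [571.51909136   7.82188848 135.46553526] [ 3.14066653e+00 -1.22717702e-03  4.87001063e-01] [ 0.18633523  0.1699563  -0.78568414] 51.797309584418784
```

View pics/w7b.png

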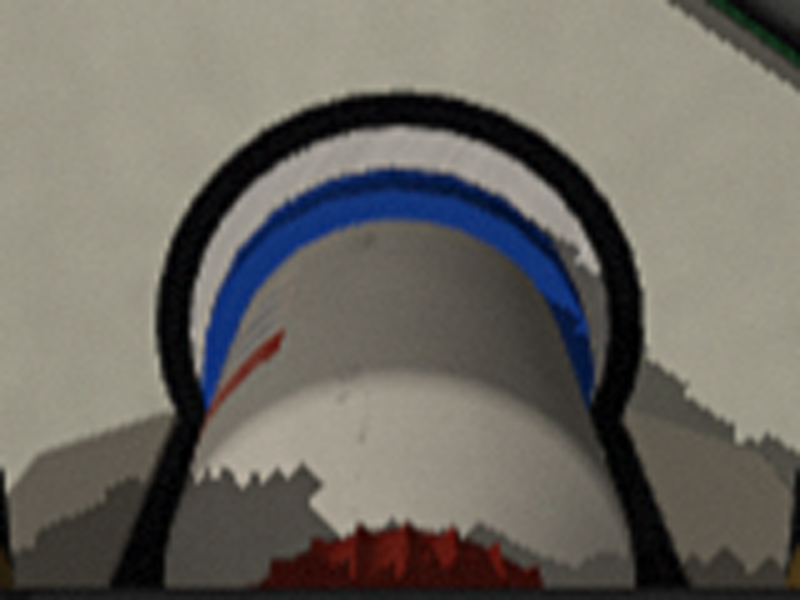

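View pics/s8b.png

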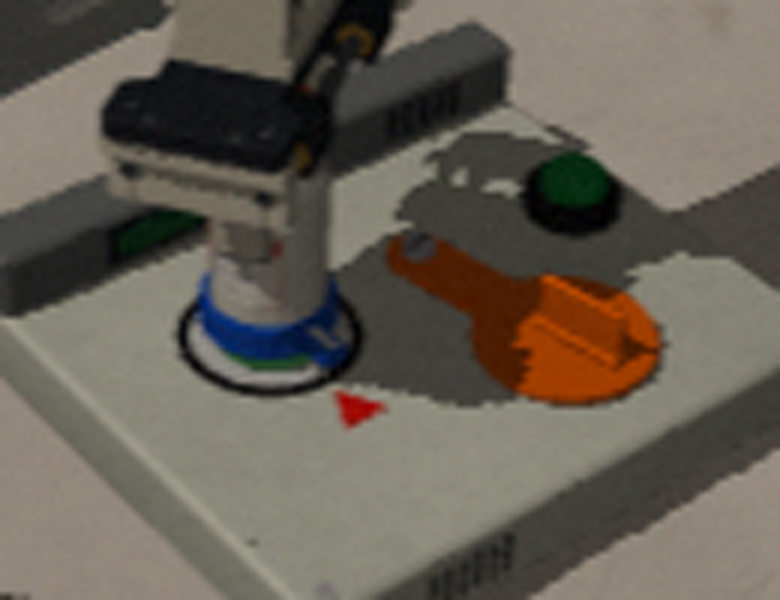

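Run:
```python
from h import *
c=load("w7"); g=lambda u,v,z: cast(c,180+(u+.5)/5-.5,140+(v+.5)/5-.5,z)
o=get_obs(); y=o["tcp_rot"][2]; R=np.array([[np.cos(y),np.sin(y)],[np.sin(y),-np.cos(y)]])
t=lambda p: R@(p[:2]-o["tool_pos"][:2])
print("ring fwd",t(g(400,92,50)),"foot fwd",t(g(400,168,60.8)),t(g(400,168,59)))
print("ring sides",t(g(156,320,50)),t(g(642,320,50)),"foot",t(g(204,395,61)),t(g(596,395,61)))
# ellipse fit of dark ring outer in world
im=c["image"]; dark=(im.max(2)<45).astype(np.uint8)
pts=[]
for u in range(212,309):
    col=np.where(dark[150:215,u])[0]
    if len(col): pts.append(R@(cast(c,u,150+col[0]-.5,50)[:2]-o["tool_pos"][:2]))
pts=np.array(pts)
from scipy.optimize import least_squares
r=least_squares(lambda q:np.hypot(pts[:,0]-q[0],pts[:,1]-q[1])-q[2],[0,0,42],loss="soft_l1"); print(r.x,len(pts))
hsv=cv2.cvtColor(im,cv2.COLOR_BGR2HSV); b=cv2.inRange(hsv,(100,120,30),(130,255,255)); pts=[]
for u in range(222,300):
    col=np.where(b[150:230,u])[0]
    if len(col): pts.append(R@(cast(c,u,150+col[0]-.5,60.8)[:2]-o["tool_pos"][:2]))
pts=np.array(pts)
r=least_squares(lambda q:np.hypot(pts[:,0]-q[0],pts[:,1]-q[1])-31,[0,0],loss="soft_l1"); print("foot",r.x,len(pts))
```

```text
ring fwd [41.40755968  0.61432538] foot fwd [31.12513709  0.59594664] [30.7365796   0.59888155]
ring sides [  2.33618794 -41.0415593 ] [ 2.28615783 41.94576125] foot [ -7.00859287 -31.72498944] [-7.05319422 32.92551781]
[-0.1019754   0.56012375 41.18691993] 96
foot [-0.26463243  0.20324084] 77
```

Run:
```python
from h import *
c=load("s8"); crop(c,240,180,285,215,16,"s8c")
# predicted tip edge for directions
for a in (168,173.7,179):
    d=np.array([np.cos(np.radians(a)),np.sin(np.radians(a))]); f=np.array([571.3,7.8])
    print(a,[((proj(c,[*(f+d*r),73.8])-[240,180]+.5)*16).round(0) for r in (31,48)], ((proj(c,[*(f+d*48),60.8])-[240,180]+.5)*16).round(0))
```

```text
168 [array([343., 243.]), array([400., 303.])] [398. 364.]
173.7 [array([359., 237.]), array([424., 292.])] [422. 353.]
179 [array([372., 229.]), array([445., 280.])] [443. 342.]
```

View pics/s8c.png

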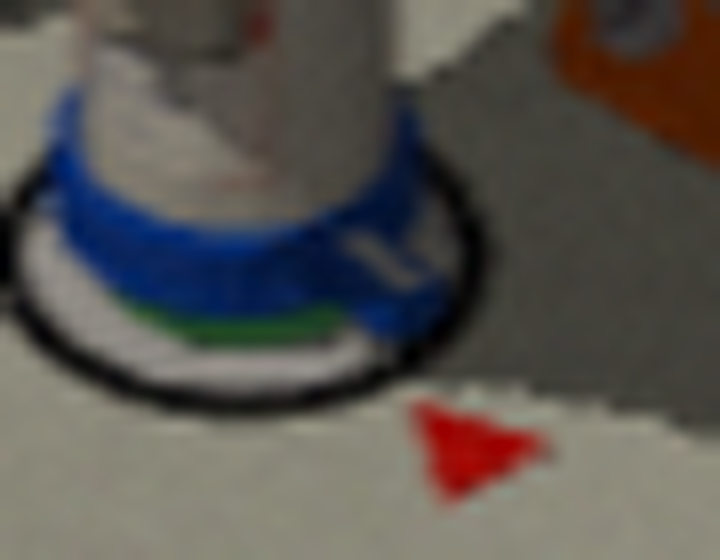

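Run:
```python
from h import *
c=load("s7"); im=c["image"]; hsv=cv2.cvtColor(im,cv2.COLOR_BGR2HSV)
m=cv2.inRange(hsv,(50,80,50),(85,255,255)); m[:185]=0;m[215:]=0;m[:,:235]=0;m[:,275:]=0
M=cv2.moments(m,True); u=np.array([M["m10"],M["m01"]])/M["m00"]; print(M["m00"],u,proj(c,[571.2,7.7,50]),cast(c,*u,50))
r=cv2.inRange(hsv,(0,160,90),(6,255,255))|cv2.inRange(hsv,(172,160,90),(180,255,255)); r[:200]=0;r[220:]=0;r[:,:250]=0;r[:,285:]=0
M=cv2.moments(r,True); v=np.array([M["m10"],M["m01"]])/M["m00"]; print(M["m00"],v,cast(c,*v,50))
b=u-proj(c,[571.2,7.7,50])
c=load("s8")
P=lambda x,y:cast(c,240+(x+.5)/16-.5-b[0],180+(y+.5)/16-.5-b[1],73.8)
a=lambda d:np.degrees(np.arctan2(d[1],d[0]))
for q in ((345,235),(380,259),(415,284)): p=P(*q); print(p,a(p-[571.3,7.8,0])%360)
print(a(P(415,284)-P(345,235)))
```

```text
161.0 [254.54658385 195.13043478] [254.69190299 195.07083043] [571.28459374   8.15283618  50.        ]
23.0 [268.95652174 207.7826087 ] [509.50978007  15.40222775  50.        ]
[542.04489218  12.13760927  73.8       ] 171.56628677230597
[533.92460575  12.16330703  73.8       ] 173.34127317532864
[525.70227237  12.36091075  73.8       ] 174.28799108624568
179.2171734588282
```

>>> {"name": "carry_out", "arguments": {
  "xyz": [
    [0,0,0.08],
    [0,0,0.06],
    [0,0,0.02],
    [0,0,0],
    [0,0,0]
  ],
  "dr": [
    [0,0,0],
    [0,0,0],
    [0,0,0],
    [0,0,0],
    [0,0,0]
  ]
}}

```text
time: 14.65
tool_pos: [571.0, 7.9, 125.1]
tcp_rot: [3.141, -0.0, 0.487]
contact_force: [0.0, 0.6, -1.1]
grip_width: 51.8
```

>>> {"name": "carry_out", "arguments": {
  "xyz": [
    [0,0,0.015],
    [0,0,0],
    [0,0,0]
  ],
  "dr": [
    [0,0,0],
    [0,0,0],
    [0,0,0]
  ]
}}

```text
time: 15.02
tool_pos: [571.1, 7.9, 124.6]
tcp_rot: [3.141, -0.001, 0.487]
contact_force: [-1.5, 0.7, 4.7]
grip_width: 51.7
```

>>> {"name": "carry_out", "arguments": {
  "xyz": [
    [0,0,0],
    [0,0,0],
    [0,0,0],
    [0,0,0],
    [0,0,0],
    [0,0,0]
  ],
  "dr": [
    [0,0,0],
    [0,0,0],
    [0,0,0],
    [0,0,0],
    [0,0,0],
    [0,0,0]
  ],
  "gripper": 1
}}

```text
time: 15.78
tool_pos: [571.0, 7.9, 124.2]
tcp_rot: [3.141, 0.0, 0.487]
contact_force: [0.0, 0.6, -0.5]
grip_width: 91.4
```

>>> {"name": "carry_out", "arguments": {
  "xyz": [
    [0,0,-0.2],
    [0,0,-0.5],
    [0,0,-0.8],
    [0,0,-0.8],
    [-0.5,0,0],
    [-0.7,0,0],
    [0,0,0],
    [0,0,0]
  ],
  "dr": [
    [0,0,0],
    [0,0,0],
    [0,0,0],
    [0,0,0],
    [0,0,0],
    [0,0,0],
    [0,0,0],
    [0,0,0]
  ]
}}

```text
time: 16.77
tool_pos: [508.0, -25.8, 263.1]
tcp_rot: [3.14, -0.002, 0.487]
contact_force: [-0.0, -0.0, 0.7]
grip_width: 91.6
```

Run:
```python
from h import *
o=get_obs(); print(o["time"],o["tool_pos"],o["tcp_rot"],o["contact_force"],o["grip_width"])
c=snap("wrist","w8"); crop(c,0,0,512,384,1.5,"w8b")
c=snap("scene","s9"); crop(c,210,100,340,225,6,"s9b")
```

```text
16.775 [508.03672231 -25.77362595 263.11678008] [ 3.14047308e+00 -1.71260863e-03  4.86546583e-01] [-0.02226862 -0.03275542  0.66842641] 91.60273332850231
```

View pics/w8b.png

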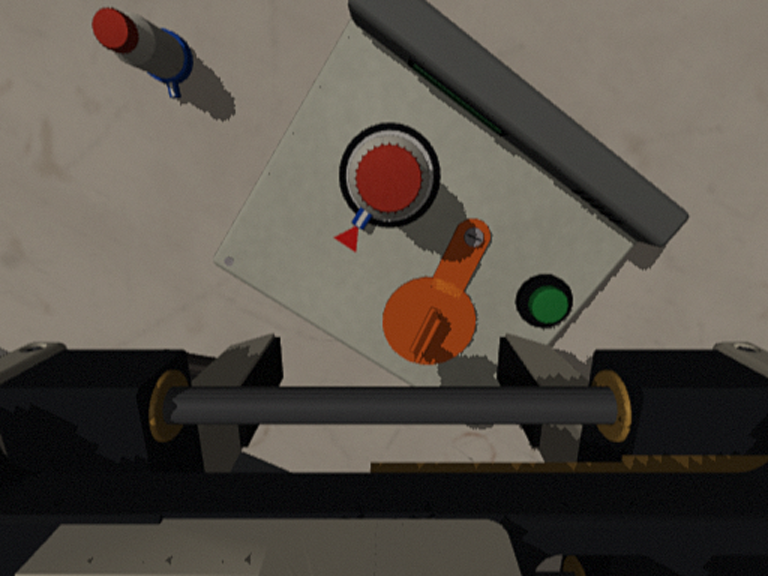

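View pics/s9b.png

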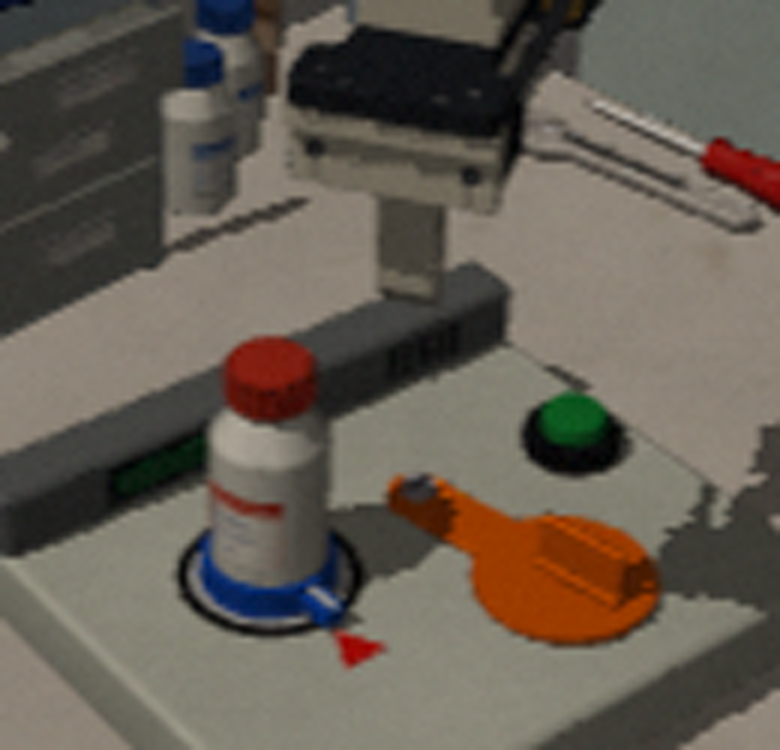

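Run:
```python
from h import *
c=load("w8"); crop(c,215,75,300,175,6,"w8c"); k=lambda u,v,z: cast(c,(u+.5)/1.5-.5,(v+.5)/1.5-.5,z)
a=lambda d:np.degrees(np.arctan2(d[1],d[0]))%360
pin=k(475,237,64);disc=k(430,320,57);f1,f2=k(417,358,84),k(437,309,84)
print("pin",pin,"disc",disc,a(disc-pin),"fin",a(f1-f2),"cap",k(389,177.5,166))
hsv=cv2.cvtColor(c["image"],cv2.COLOR_BGR2HSV); m=cv2.inRange(hsv,(50,80,40),(85,255,255)); m[:180]=0;m[225:]=0;m[:,:335]=0;m[:,390:]=0
cn=max(cv2.findContours(m,cv2.RETR_EXTERNAL,cv2.CHAIN_APPROX_NONE)[0],key=cv2.contourArea); e=cv2.fitEllipse(cn); print(e,"btn",cast(c,*e[0],71), "collar",k(545,301,62))
o=get_obs();y=o["tcp_rot"][2];R=np.array([[np.cos(y),np.sin(y)],[np.sin(y),-np.cos(y)]]);print(R@(np.array([542.5,-161])-o["tool_pos"][:2]))
```

```text
pin [562.18999983 -77.47760868  64.        ] disc [479.62594412 -82.41432911  57.        ] 183.42179029814167 fin 188.38778223498446 cap [572.28881043   7.87561149 166.        ]
((365.1407470703125, 202.7027587890625), (23.631513595581055, 25.115392684936523), 99.94786834716797) btn [ 542.39263447 -159.80088527   71.        ] collar [ 542.79052608 -160.50018177   62.        ]
[-33.11674075 135.75854849]
```

View pics/w8c.png

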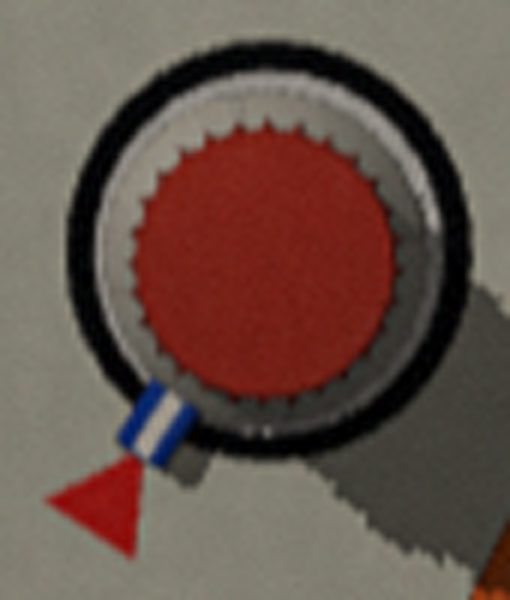

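>>> {"name": "carry_out", "arguments": {
  "xyz": [
    [-0.135,0.56,0],
    [-0.135,0.56,0],
    [-0.135,0.56,0],
    [-0.135,0.57,0],
    [0,0,0.5],
    [0,0,0.7],
    [0,0,0.7],
    [0,0,0.5]
  ],
  "dr": [
    [0,0,0],
    [0,0,0],
    [0,0,0],
    [0,0,0],
    [0,0,0],
    [0,0,0],
    [0,0,0],
    [0,0,0]
  ],
  "gripper": -1
}}

```text
time: 17.88
tool_pos: [542.0, -159.7, 115.9]
tcp_rot: [-3.14, 0.001, 0.488]
contact_force: [-0.4, 0.8, 0.5]
grip_width: 16.5
```

>>> {"name": "carry_out", "arguments": {
  "xyz": [
    [0,0,0.2],
    [0,0,0],
    [0,0,0]
  ],
  "dr": [
    [0,0,0],
    [0,0,0],
    [0,0,0]
  ]
}}

```text
time: 18.25
tool_pos: [542.8, -160.6, 107.5]
tcp_rot: [3.14, -0.001, 0.487]
contact_force: [-0.8, 0.4, -1.0]
grip_width: -0.1
```

Run:
```python
from h import *
o=get_obs(); print(o["time"],o["tool_pos"],o["tcp_rot"],o["contact_force"],o["grip_width"])
c=snap("scene","s10"); crop(c,210,100,370,225,5,"s10b")
```

```text
18.25 [ 542.8409503  -160.55368425  107.48039845] [ 3.13961619e+00 -1.49652970e-03  4.87170338e-01] [-0.77347491  0.36429174 -0.95844282] -0.06180682838577076
```

View pics/s10b.png

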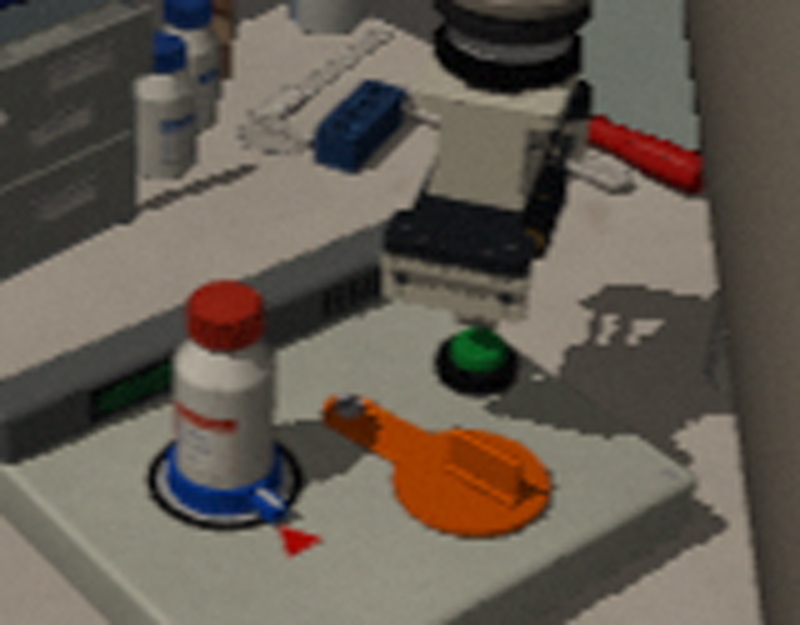

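Tool at z 107.5, tips at about 85. Down to just above the bottom of travel (TCP 88), then past it by small steps.

>>> {"name": "carry_out", "arguments": {
  "xyz": [
    [0,0,0.12],
    [0,0,0.1],
    [0,0,0.05],
    [0,0,0.04],
    [0,0,0],
    [0,0,0]
  ],
  "dr": [
    [0,0,0],
    [0,0,0],
    [0,0,0],
    [0,0,0],
    [0,0,0],
    [0,0,0]
  ]
}}

```text
time: 19.05
tool_pos: [542.0, -160.4, 88.2]
tcp_rot: [3.141, -0.0, 0.487]
contact_force: [-1.5, 0.3, 5.7]
grip_width: 0.7
```

>>> {"name": "carry_out", "arguments": {
  "xyz": [
    [0,0,0.03],
    [0,0,0],
    [0,0,0]
  ],
  "dr": [
    [0,0,0],
    [0,0,0],
    [0,0,0]
  ]
}}

```text
time: 19.42
tool_pos: [542.0, -160.3, 88.0]
tcp_rot: [3.14, -0.001, 0.487]
contact_force: [-4.8, 2.5, 17.9]
grip_width: 0.3
```

>>> {"name": "carry_out", "arguments": {
  "xyz": [
    [0,0,-0.2],
    [0,0,-0.4],
    [0,0,-0.7],
    [0,0,-0.8],
    [0,0,-0.8],
    [-0.5,0,0],
    [0,0,0],
    [0,0,0]
  ],
  "dr": [
    [0,0,0],
    [0,0,0],
    [0,0,0],
    [0,0,0],
    [0,0,0],
    [0,0,0],
    [0,0,0],
    [0,0,0]
  ]
}}

```text
time: 20.42
tool_pos: [515.4, -174.1, 259.4]
tcp_rot: [-3.141, 0.0, 0.487]
contact_force: [0.4, 0.5, -0.9]
grip_width: 0.3
```

Run:
```python
from h import *
o=get_obs(); print(o["time"],o["tool_pos"],o["contact_force"],o["dq"].round(3))
c=snap("wrist","w9"); crop(c,0,0,512,384,1.5,"w9b"); c=snap("scene","s11"); crop(c,210,100,370,225,5,"s11b")
```

```text
20.425 [ 515.39381298 -174.14220252  259.43584592] [ 0.35192612  0.45864113 -0.93028791] [ 0.009  0.012 -0.007  0.     0.001 -0.001]
```

View pics/w9b.png

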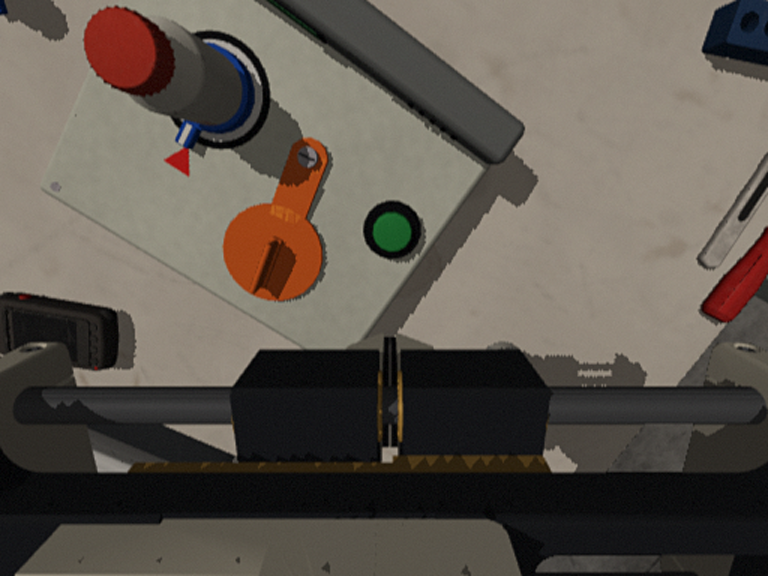

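View pics/s11b.png

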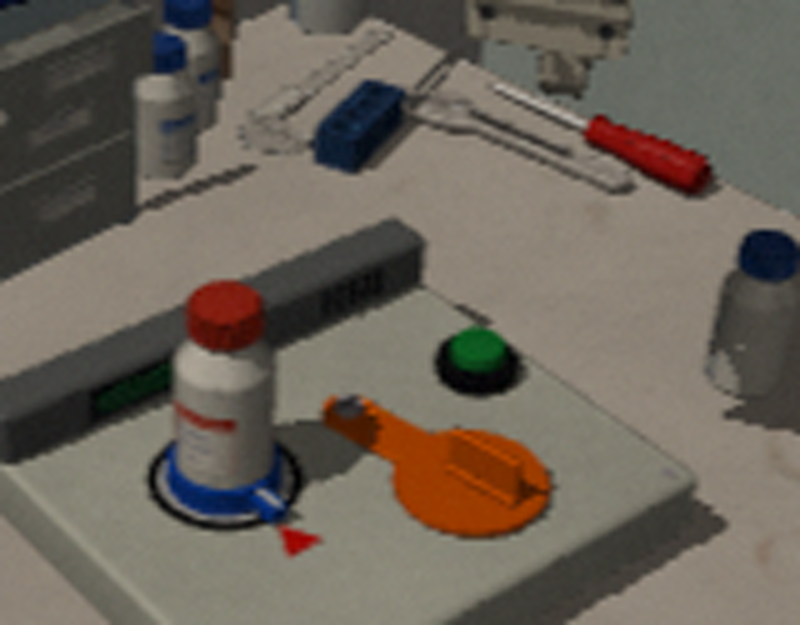

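Run:
```python
from h import *
import plant
c=load("w8"); g=lambda u,v,z: cast(c,215+(u+.5)/6-.5,75+(v+.5)/6-.5,z)
a=lambda d:np.degrees(np.arctan2(d[1],d[0]))%360
ring=g(268,249,50); idx=g(106,505,50); tip=g(139,453,63)
print(ring,a(idx-ring),a(tip-ring),np.hypot(*(tip-ring)[:2]))
print(plant.close_job())
```

```text
[572.88582278   8.03023269  50.        ] 174.5288205004245 174.462528972401 47.936016452724935
the job is handed in; nothing more can be done
None
```

The job is done and handed in at about 20 s of the 64 s allowed; the hand-in gave no verdict.

- **Cover:** I pushed it by its fin until the force rose to about 18 N, which I took as the stop. The last picture measure put it at about 1.74 rad of 1.75, and the port is clear. A separate reading from the fin's edge gave an angle about 5° larger, which I put down to pixel noise.
- **Bottle:** I used the larger of the two red-capped bottles with a blue foot. It stands upright in the port. Just before it was set down, the foot was within about 1 mm of the ring's centre, and I saw no shift after letting go. The pointer lies at 174.5° and the index arrow at 174.5°, both in world axes seen from the port's centre.
- **Button:** After letting go of the bottle, I pressed the button to its end. At 18 N there was no further travel. After I backed off, the picture showed the button up again.
- **Left alone:** I did not touch the blue-capped bottle, and it still stands beside the reader. The last pictures show the arm about 90 mm above the bottle's cap, touching nothing.

The height of the bottle's axis measured from different camera views differed by up to 4 mm before the grasp. I relied on the close view of the foot against the ring instead.

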